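Set the straightedge against the panel's two eccentric stops

TASK

Pick up the straightedge and lay it flat on the circuit panel, on the bare half nearer the robot and clear of the two round steel stops; then slide it along the panel until one of its long edges presses lightly on both stops at once, keep that light pressure for about a second, and leave it lying there, touching both. The stops must not be shifted from their setting: about 3 N on each is right and 10 N is too much. Leave the other things on the bench alone.

Things in the scene. Friction and masses are not known exactly. Their poses are not given: they have to be found in the camera images.
- straightedge: Aluminium straightedge, 0.18 to 0.35 kg, loose: flat bar 200 long (x) x 36 wide (y) x 12 mm thick; on its top a central grip rib 60 long (x) x 14 wide (y), from 12 to 38 mm above the underside. Origin: centre of the underside, z up. Starts flat on the bench left or right of the panel. Either long edge may be used. Pushed low (below 12 mm) on a long side it stays flat; pushed on the rib it may tip.
- panel: Tan circuit panel fixed flat on the bench: 240 (x) x 280 (y) x 6 mm. Origin: centre of the underside; x points away from the robot (turned up to 15 degrees). Near half bare but for 3 mm high screw heads 10 mm in from the corners; components up to 22 mm above the bench stand beyond x = 88 mm. Sliding the straightedge on it takes 1 to 4 N; pushed at its middle it can jam on the first stop it meets before it has swung round to the other.
- stop_a: Left (+y) eccentric stop: a rigid steel disc, 32 mm across, 16 mm high, clamped on the panel by a screw 10 mm off its centre. Origin: the screw's axis at the panel's top, 35 to 50 mm beyond the panel's centre, 55 to 80 mm left. This pose is the screw's, not the disc's, and does not tell which way the disc is turned: its near edge lies 6 to 26 mm from the axis. Look or feel for it.
- stop_b: Right (-y) eccentric stop, the same shape (disc 32 mm across, 16 mm high, screw 10 mm off centre), turned its own way; origin at the screw's axis at the panel's top, 35 to 50 mm beyond the panel's centre and 55 to 80 mm right of it. Each disc's edge lies anywhere from 6 to 26 mm from its axis.
- screwdriver: Bystander: screwdriver lying at the back left, about 160 mm long. Not to be disturbed. Origin: centre of its underside.
- heatsink: Bystander: black finned heat sink, 100 x 60 x 30 mm, loose. Not to be disturbed. Origin: centre of its underside.
- tin: Bystander: small plain brass tin, 22 mm across and 22 mm tall, standing loose on the near left corner of the panel. Not to be disturbed. Origin: centre of its underside.
- flux: Bystander: small clear bottle, 44 mm across, 100 mm tall. Not to be disturbed. Origin: centre of its underside.
- pliers: Bystander: pliers lying flat, about 170 mm long. Not to be disturbed. Origin: centre of its underside.
- dish: Bystander: steel dish, 70 mm across, 35 mm tall. Not to be disturbed. Origin: centre of its underside.
Things that resemble listed ones, but are neither listed nor needed, are in the scene too. Of the things shaped like the straightedge, the aluminium one is meant.

How it is judged:
By the outcome, as a careful person would: the job done as asked, in the order asked, and still so for the second after the job is handed in, with the robot touching nothing.
It also fails if it takes over 72 s, if anything falls off the work surface, if the arm or the gripper's body presses on something with over 40 N, if the wrist force passes 120 N, or if a joint passes its speed limit or range.

ROBOT

A 6-joint arm with a two-finger parallel gripper is mounted at the origin on the work surface. World frame = base frame: x ahead of the robot, y to its left, z up, the work surface at z = 0. Lengths are in m, angles in rad, forces in N, time in s.
With the tool pointing down it reaches from about 0.35 to 0.775 m from the base axis. Payload 7.3 kg.
Tool frame: the origin (TCP) lies at the very end of the fingers, on their centre line; the grasp point (between the pads) lies 19 mm behind it (robot.pinch_z is the distance from the TCP to the grasp point, in m); z points along the fingers, y is the line along which they close (so a half turn about z gives the same grasp; the last joint's range is limited). The gripper opens to 92 mm and grips with 3 to 60 N. Pads are 19 mm wide; open, the fingers measure 130 mm over their backs; the gripper's body (75 mm by 190 mm) begins 47 mm behind the grasp point.
Start: joints at [1.061, 0.342, 1.524, -0, 1.275, -0.146], TCP at [0.187, 0.491, 0.227] pointing down, gripper open.
Joint ranges: [-2.53, 2.53], [-0.77, 2.02], [0.04, 2.7], [-1, 4.14], [0.28, 2.66], [-3.11, 3.11]. Speed limits (rad/s): [2.57, 2.57, 3.14, 3.14, 3.14, 3.14].

INTERFACE

Orientations are given as [roll, pitch, yaw] about the fixed x, y, z axes, in that order (R = Rz(yaw) Ry(pitch) Rx(roll)).
In Python, from cell import robot gives the robot as it stands.
- The arm moves only by the tool move_arm, never from a script. Its argument "motion" is a list of rows, each a list of 6 numbers: the shift along the tool's x, y, z in units of 0.1 m (1.0 is 0.1 m), then the turn, a rotation vector about the tool's x, y, z in units of pi rad (1.0 is pi rad). In form: [[dx, dy, dz, rx, ry, rz], ...]. A call has 1 to 12 rows; each row is the pose to reach, as a shift and turn from the pose commanded when the call began, along the tool's axes at that moment, turning the shorter way round; what a row does not reach only later rows make up. A row lasts 1/8 s, in which the tool goes at most 62.5 mm and 10.7 degrees, less where a joint would pass 70% of its speed; a pose out of reach is approached as far as the arm can. A call with a number of a shift or a turn outside -1 to 1 is refused whole. A call with a gripper value outside its range is refused whole. "fingers" is the opening, from -1 (shut) to 1 (fully open), set as the call begins (left out, the last holds). The fingers move at their own pace and stop on an object; "newtons" is the grip in N (left out, the last holds). Time passes only in rows, so rows that repeat a pose let the fingers close. It gives the time, the measured TCP pose, the force, the opening and the grip force at its end, in the units of the state.
- robot.observe(): the state, without advancing time (a new reading comes with each control period).
- robot.read_camera(name): name is "side" or "top" or "wrist"; returns a dict with "image" (420x560x3 uint8, red, green, blue), "range_z" (420x560 float32, m along the optical axis (not along the pixel's ray), 0 where there is no reading), "vfov" (degrees; the focal length in pixels is half the picture's height over the tangent of half this angle, whatever the lens; pixels are square), "cx", "cy" (the principal point, pixels), "extrinsics" (4x4, takes a point from camera to world coordinates); the wrist camera has in their place "hand_eye" (4x4, takes a point from camera to tool coordinates, whose origin is the TCP and whose axes are the flange's). Camera axes: x right, y up, looking along -z (the intrinsics and any distortion apply to the point x, -y, -z); pixel columns grow to the right and rows downward; lengths in m; the calibration is good to about 2 mm. A picture is of the moment at which its call begins: read the wrist's pose just before it.
- robot.hand_in(): hands the job in; it is judged then, once.
The state is a dict: "time": time; "qpos": joint angles; "qvel": joint speeds; "joint_efforts": joint torques, N m; "tool_pos": TCP position; "tool_rot": TCP orientation; "contact_force": force on the tool from outside, world axes, zero at the start; "torque": the same for the moment, N m; "opening": finger opening in m; "grip_force": force on a finger pad.
Only numpy, scipy, OpenCV 4.12 (cv2) and the standard library are available. Lean on these libraries where they do the work, as an engineer would, in place of code of your own. Each camera call takes 0.05 s, during which the arm holds its last target. There are 200 camera calls.

## Working session

There is one attempt and no reset: what is moved stays moved. The work goes in short steps, Python scripts to look and compute and a tool call to move; the robot and the scene stay as the last step left them, time stands still between calls to the robot, and variables do not carry over. Pictures are saved under pics/ and viewed, at most 10 in all, crops included, and the job is handed in when it is done.

Besides the shell and the picture viewer there is one more tool, called after "Call:" as name(argument=value, ...), one argument or row to a line, values as JSON. move_arm: Moves the arm, as the interface text tells. Shifts and turns lie within -1 to 1; 1 stands for 0.1 m of shift or pi rad of turn. Its arguments: {"type":"object","properties":{"motion":{"type":"array"},"fingers":{"type":"number"},"newtons":{"type":"number"}},"required":["motion"]}

```bash
ls; mkdir -p pics; cat > h.py <<'E'
import numpy as np, cv2
from cell import robot
from scipy.spatial.transform import Rotation as R
def cam(n):
    s=robot.observe(); c=robot.read_camera(n)
    if 'extrinsics' in c: T=np.array(c['extrinsics'])
    else:
        W=np.eye(4); W[:3,:3]=R.from_euler('xyz',s['tool_rot']).as_matrix(); W[:3,3]=s['tool_pos']; T=W@np.array(c['hand_eye'])
    c['T']=T; c['f']=210/np.tan(np.radians(c['vfov'])/2); return c
def ray(c,u,v,z):
    "pixel(s) to world on plane z"
    u=np.atleast_1d(u).astype(float);v=np.atleast_1d(v).astype(float)
    d=np.stack([(u-c['cx'])/c['f'],-(v-c['cy'])/c['f'],-np.ones_like(u)],1)@c['T'][:3,:3].T
    o=c['T'][:3,3]; return o+d*((z-o[2])/d[:,2])[:,None]
def cloud(c):
    v,u=np.mgrid[0:420,0:560]; r=c['range_z']
    p=np.stack([(u-c['cx'])/c['f']*r,-(v-c['cy'])/c['f']*r,-r],-1)
    w=p@c['T'][:3,:3].T+c['T'][:3,3]; w[r==0]=np.nan; return w
E
python3 - <<'E'
from h import *
import pickle
for n in ['top','side','wrist']:
    c=cam(n); cv2.imwrite(f'pics/{n}0.png',c['image'][...,::-1]); pickle.dump(c,open(n+'0.pkl','wb'))
    print(n,[k for k in c],c['vfov'],c['cx'],c['cy'],c['T'][:3,3].round(3))
print(robot.observe())
E
```

```text
pics
top ['image', 'range_z', 'vfov', 'cx', 'cy', 'extrinsics', 'T', 'f'] 46.09482841010312 288.599974854592 213.2458828299878 [ 3.310e-01 -1.000e-03  1.463e+00]
side ['image', 'range_z', 'vfov', 'cx', 'cy', 'extrinsics', 'T', 'f'] 51.16641750317425 273.6384602016925 209.19871222631977 [ 0.073 -0.962  0.733]
wrist ['image', 'range_z', 'vfov', 'cx', 'cy', 'hand_eye', 'T', 'f'] 61.38227589410107 282.553022358534 206.20523600523708 [0.11  0.519 0.384]
{'time': 0.15, 'qpos': array([ 1.06103170e+00,  3.42559444e-01,  1.52476538e+00, -1.77402578e-05,
        1.27541778e+00, -1.46015741e-01]), 'qvel': array([ 0.00131057, -0.00142901, -0.00499417,  0.00021167,  0.00112164,
        0.0003653 ]), 'joint_efforts': array([ 1.41973047e-03, -4.31468654e+01, -2.44355017e+01,  7.18388334e-02,
        5.37344778e-02, -9.87224144e-05]), 'tool_pos': array([0.1866302 , 0.49039006, 0.22621754]), 'tool_rot': array([-3.14045247e+00, -1.50529689e-04,  2.77784886e+00]), 'contact_force': array([ 0.00431746,  0.4604731 , -0.27233115]), 'torque': array([0.02544115, 0.02855469, 0.02377658]), 'grip_force': 0.0, 'opening': 0.09180462219418348}
```

View pics/top0.png

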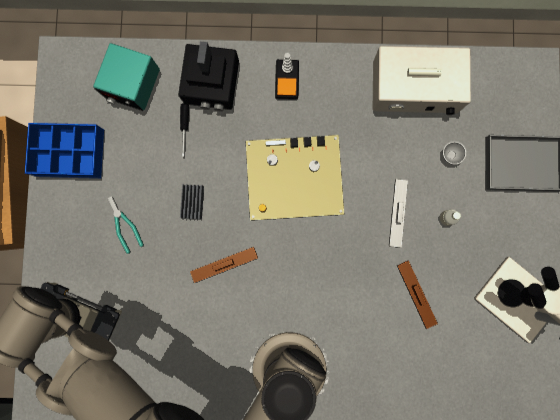

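View pics/side0.png

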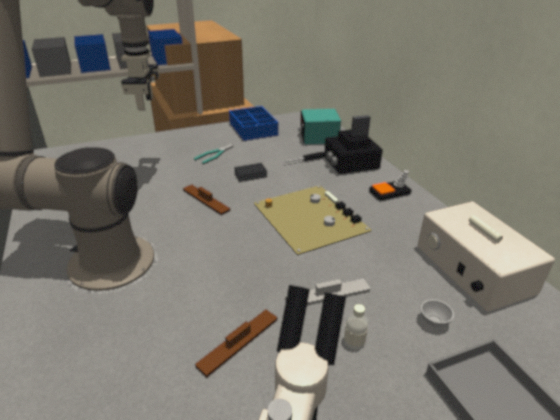

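The top view shows three bar-shaped objects: silver-grey at (399,213) and two brown at (224,265) and (417,294). The grey one fits "aluminium". The stops are at about (272,160) and (314,166), the tin at (263,208) and the flux bottle at (451,217). I'll confirm the bar in an enlarged crop and take measurements.

```bash
cat > m1.py <<'E'
from h import *
import pickle
c=pickle.load(open('top0.pkl','rb')); im=c['image']; W=cloud(c)
cv2.imwrite('pics/crop1.png',cv2.resize(im[120:340,230:480,::-1],None,fx=2.9,fy=2.6,interpolation=cv2.INTER_CUBIC))
hsv=cv2.cvtColor(im,cv2.COLOR_RGB2HSV)
def rect(mask,box,z):
    m=np.zeros(mask.shape,np.uint8); x0,y0,x1,y1=box; m[y0:y1,x0:x1]=mask[y0:y1,x0:x1]
    cs,_=cv2.findContours(m,cv2.RETR_EXTERNAL,cv2.CHAIN_APPROX_NONE); k=max(cs,key=cv2.contourArea)
    P=ray(c,k[:,0,0],k[:,0,1],z)[:,:2]
    return cv2.minAreaRect((P*1000).astype(np.float32)),cv2.boundingRect(k)
print('panel',rect(((hsv[...,0]>15)&(hsv[...,0]<35)&(hsv[...,1]>60)).astype(np.uint8),(235,125,355,230),.006))
print('bar',rect((im.min(2)>150).astype(np.uint8),(380,165,420,260),.012))
b=W[180:247,388:410]; print('bar z',np.nanpercentile(b[...,2],[5,50,95,99]))
for n,u,v in [('rib',401,212),('stopA',272,160),('stopB',314,166),('tin',263,208),('flux',451,217),('scope',512,292),('dish',454,153),('instr',424,80),('panel',300,195),('bench',360,250)]: print(n,W[v,u].round(3),ray(c,u,v,W[v,u,2])[0].round(3))
E
python3 m1.py
```

```text
panel (((562.9583740234375, -1.1434478759765625), (240.49664306640625, 279.988525390625), 5.170910358428955), (246, 135, 98, 85))
bar (((464.39874267578125, -310.7245178222656), (35.451171875, 200.4926300048828), 85.15814971923828), (390, 179, 18, 68))
bar z [-0.00587314  0.00690458  0.03376729  0.0392345 ]
rib [ 0.464 -0.314  0.033] [ 0.464 -0.314  0.033]
stopA [0.61  0.066 0.019] [0.61  0.066 0.019]
stopB [ 0.595 -0.059  0.019] [ 0.595 -0.059  0.019]
tin [0.466 0.088 0.017] [0.466 0.088 0.017]
flux [ 0.449 -0.443  0.081] [ 0.449 -0.443  0.081]
scope [ 0.242 -0.639  0.018] [ 0.242 -0.639  0.018]
dish [ 0.649 -0.478  0.002] [ 0.649 -0.478  0.002]
instr [ 0.833 -0.36   0.103] [ 0.833 -0.36   0.103]
panel [ 0.51  -0.02   0.003] [ 0.51  -0.02   0.003]
bench [ 0.351 -0.202 -0.003] [ 0.351 -0.202 -0.003]
```

View pics/crop1.png

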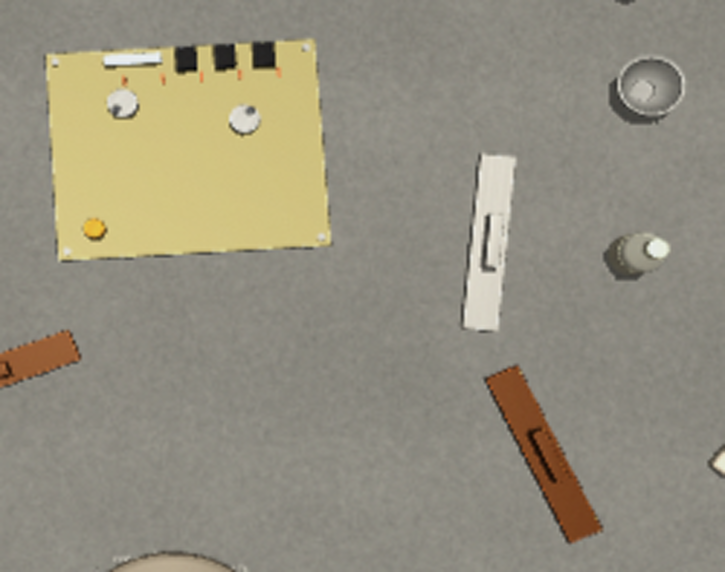

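The crop confirms it: the grey-white aluminium bar (measured 200x35 mm) is at top-image (399,213), and the brown wooden ones are decoys. The panel measures 240x280 mm, yaw about 5.2°. Now moving toward the panel for a close look.

Call:
move_arm(
  motion=[
    [-1,-1,0,0,0,0.667],
    [-1,-1,0,0,0,0.667],
    [-1,-1,0,0,0,0.667],
    [-1,-1,0,0,0,0.667],
    [-1,-1,0,0,0,0.667],
    [-1,-1,0,0,0,0.667],
    [-1,-1,0,0,0,0.667],
    [-1,-1,0,0,0,0.667],
    [-1,-1,0,0,0,0.667],
    [-1,-1,0,0,0,0.667],
    [-1,-1,0,0,0,0.667],
    [-1,-1,0,0,0,0.667],
  ],
)

```text
time: 1.65
tool_pos: [0.2446, 0.3615, 0.2266]
tool_rot: [3.142, 0.0, 0.682]
contact_force: [-0.5, 0.0, -0.7]
opening: 0.0918
grip_force: 0.0
```

```bash
cat >> h.py <<'E'
def to(x,y,z,yaw):
    "numbers for move from the measured pose to a tool-down pose (m, deg)"
    s=robot.observe(); A=R.from_euler('xyz',s['tool_rot']); B=R.from_euler('xyz',[np.pi,0,np.radians(yaw)])
    d=A.inv().apply(np.array([x,y,z])-s['tool_pos'])*10; r=(A.inv()*B).as_rotvec()/np.pi
    return d.round(4),r.round(4),'t=%.2f'%s['time']
E
python3 - <<'E'
from h import *
s=robot.observe(); print(s['tool_pos'],np.degrees(s['tool_rot']),s['qpos'])
import pickle
c=pickle.load(open('wrist0.pkl','rb')); print(c['hand_eye'])
print(to(.50,.0,.16,-5))
E
```

```text
[0.24455838 0.36150458 0.22657263] [1.79997926e+02 2.01246981e-02 3.90957578e+01] [8.00059433e-01 1.79654171e-01 1.74836117e+00 5.65368155e-06
 1.21393038e+00 1.68850408e+00]
[[ 2.88101616e-04  9.54013974e-01  2.99761996e-01  8.16769620e-02]
 [ 9.99999759e-01 -4.64375419e-04  5.16806982e-04 -6.30557262e-04]
 [ 6.32243185e-04  2.99761775e-01 -9.54013878e-01 -1.57933233e-01]
 [ 0.00000000e+00  0.00000000e+00  0.00000000e+00  1.00000000e+00]]
(array([-0.297 ,  4.4164,  0.666 ]), array([1.00e-04, 1.00e-04, 2.45e-01]), 't=1.65')
```

Call:
move_arm(
  motion=[
    [0,1,0,0,0,0.245],
    [0,1,0,0,0,0.245],
    [0,1,0,0,0,0.245],
    [0,1,0,0,0,0.245],
    [0,1,0,0,0,0.245],
  ],
)

```text
time: 2.28
tool_pos: [0.3077, 0.2839, 0.2266]
tool_rot: [3.142, 0.0, -0.085]
contact_force: [0.1, 1.0, 0.4]
opening: 0.0921
grip_force: 0.0
```

Call:
move_arm(
  motion=[
    [1,0.87,0.25,0,0,0],
    [1,0.87,0.25,0,0,0],
    [1,0.87,0.25,0,0,0],
  ],
)

```text
time: 2.65
tool_pos: [0.4013, 0.1865, 0.2009]
tool_rot: [3.141, 0.001, -0.086]
contact_force: [-0.3, -0.1, -0.3]
opening: 0.0917
grip_force: 0.0
```

Call:
move_arm(
  motion=[
    [1,0.87,0.25,0,0,0],
    [1,0.87,0.25,0,0,0],
    [1,0.87,0.25,0,0,0],
  ],
)

```text
time: 3.02
tool_pos: [0.4931, 0.0916, 0.1759]
tool_rot: [3.141, 0.001, -0.087]
contact_force: [-0.1, 0.0, -0.6]
opening: 0.0918
grip_force: 0.0
```

Call:
move_arm(
  motion=[
    [0.86,0.87,0.25,0,0,0],
    [0.86,0.87,0.25,0,0,0],
    [0.86,0.87,0.25,0,0,0],
    [0.86,0.87,0.25,0,0,0],
  ],
)

```text
time: 3.52
tool_pos: [0.5691, 0.0005, 0.1517]
tool_rot: [-3.141, 0.001, -0.085]
contact_force: [-0.9, 0.3, -0.1]
opening: 0.0918
grip_force: 0.0
```

```bash
python3 - <<'E'
from h import *
import pickle
c=cam('wrist'); cv2.imwrite('pics/w1.png',c['image'][...,::-1]); pickle.dump(c,open('w1.pkl','wb'))
s=robot.observe(); print(s['tool_pos'],np.degrees(s['tool_rot']),s['qvel'].round(3))
E
```

```text
[0.56907552 0.00080626 0.1520157 ] [-1.79964167e+02  3.24856794e-02 -4.84287953e+00] [ 0.006 -0.012  0.001 -0.004 -0.004  0.002]
```

View pics/w1.png

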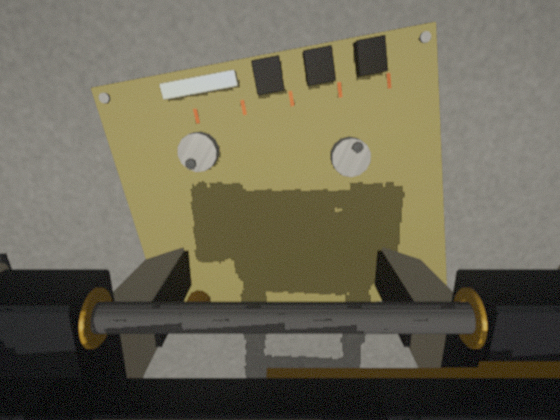

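The wrist view shows the stops clearly: left disc at about (198,153) with its screw head at (191,163), right disc at about (351,157) with its screw head at (357,147). The tin is partly hidden at (200,298). Next I'll measure the disc rims on the 22 mm plane.

```bash
python3 - <<'E'
from h import *
import pickle
c=pickle.load(open('w1.pkl','rb')); im=c['image']; hsv=cv2.cvtColor(im,cv2.COLOR_RGB2HSV)
m0=(hsv[...,1]<45).astype(np.uint8)
m0=cv2.morphologyEx(m0,cv2.MORPH_OPEN,np.ones((5,5),np.uint8))
P={}
for n,(u,v) in dict(A=(198,153),B=(351,157)).items():
    m=np.zeros_like(m0); m[v-32:v+32,u-32:u+32]=m0[v-32:v+32,u-32:u+32]
    cs,_=cv2.findContours(m,cv2.RETR_EXTERNAL,cv2.CHAIN_APPROX_NONE); k=cv2.convexHull(max(cs,key=cv2.contourArea))
    w=ray(c,k[:,0,0],k[:,0,1],.022)[:,:2]
    (x,y),r=cv2.minEnclosingCircle((w*1000).astype(np.float32)); e=cv2.fitEllipse((w*1000).astype(np.float32))
    P[n]=np.array(e[0]); print(n,(x,y,r),e, cv2.boundingRect(k))
d=P['A']-P['B']; print('line angle',np.degrees(np.arctan2(d[1],d[0])),'dist',np.hypot(*d))
for n,(u,v,z) in dict(cTL=(93,88,.006),cTR=(435,22,.006),scrA=(191,163,.022),scrB=(357,147,.022)).items(): print(n,ray(c,u,v,z)[0].round(4))
# top camera disc centres
c=pickle.load(open('top0.pkl','rb')); im=c['image']; hsv=cv2.cvtColor(im,cv2.COLOR_RGB2HSV)
for n,(u,v) in dict(A=(272,160),B=(314,166)).items():
    m=np.zeros((420,560),np.uint8); m[v-8:v+9,u-8:u+9]=(hsv[...,1]<45)[v-8:v+9,u-8:u+9]
    cs,_=cv2.findContours(m,cv2.RETR_EXTERNAL,cv2.CHAIN_APPROX_NONE); k=cv2.convexHull(max(cs,key=cv2.contourArea))
    w=ray(c,k[:,0,0],k[:,0,1],.022)[:,:2]; print('top',n,cv2.minEnclosingCircle((w*1000).astype(np.float32)))
m=((hsv[...,0]>10)&(hsv[...,0]<22)&(hsv[...,1]>190)).astype(np.uint8); v,u=np.nonzero(m[195:220,250:275]); print('tin',ray(c,u.mean()+250,v.mean()+195,.028),len(u))
print(to(.464,-.311,.15,-4.8))
E
```

```text
A (612.0153198242188, 65.59364318847656, 16.657167434692383) ((611.6080932617188, 65.53687286376953), (31.32187843322754, 33.02730178833008), 22.574283599853516) (178, 133, 40, 39)
B (597.0424194335938, -58.01805877685547, 16.517297744750977) ((596.8477172851562, -58.02543640136719), (31.09030532836914, 32.86522674560547), 132.91065979003906) (332, 138, 38, 39)
line angle 83.18790162488956 dist 124.44080106581914
cTL [0.668  0.1462 0.006 ]
cTR [ 0.6931 -0.1288  0.006 ]
scrA [0.6029 0.0724 0.022 ]
scrB [ 0.6045 -0.0637  0.022 ]
top A ((611.4365234375, 66.16852569580078), 15.718609809875488)
top B ((596.3396606445312, -58.60504913330078), 15.219982147216797)
tin [[0.46433441 0.08249718 0.028     ]] 5
(array([-0.7838,  3.1957,  0.0186]), array([-0.0002,  0.0002, -0.0002]), 't=3.58')
```

Wrist and top views agree within 1 mm: A is at (611.6, 65.5) and B at (596.8, -58.0), both with r≈16 mm. The tangent line is at 83.2°. Going to the bar.

Call:
move_arm(
  motion=[
    [-0.26,1,0,0,0,0],
    [-0.26,1,0,0,0,0],
    [-0.26,1,0,0,0,0],
  ],
  fingers=0.2,
)

```text
time: 3.95
tool_pos: [0.5343, -0.0988, 0.1526]
tool_rot: [3.141, -0.001, -0.088]
contact_force: [0.4, 0.5, 0.1]
opening: 0.0669
grip_force: 0.0
```

Call:
move_arm(
  motion=[
    [-0.26,1,0,0,0,0],
    [-0.26,1,0,0,0,0],
    [-0.26,1,0,0,0,0],
  ],
)

```text
time: 4.32
tool_pos: [0.5004, -0.1959, 0.1523]
tool_rot: [3.141, -0.001, -0.088]
contact_force: [0.7, 0.3, -0.3]
opening: 0.0548
grip_force: 0.0
```

Call:
move_arm(
  motion=[
    [-0.26,0.7,0,0,0,0],
    [-0.26,0.7,0,0,0,0],
    [-0.26,0.7,0,0,0,0],
  ],
)

```text
time: 4.7
tool_pos: [0.4691, -0.2619, 0.1519]
tool_rot: [-3.141, -0.0, -0.087]
contact_force: [-0.8, 0.3, 0.6]
opening: 0.0551
grip_force: 0.0
```

```bash
python3 - <<'E'
from h import *
import pickle
c=cam('wrist'); im=c['image']; cv2.imwrite('pics/w2.png',im[...,::-1]); pickle.dump(c,open('w2.pkl','wb'))
s=robot.observe(); print(s['tool_pos'],np.degrees(s['tool_rot']),s['opening'])
t=pickle.load(open('top0.pkl','rb')); W=cloud(t)[195:240,430:475].reshape(-1,3); k=W[W[:,2]>.03]
print('flux',np.nanpercentile(k,[2,50,98],axis=0).round(3))
print(to(.464,-.311,.05,-4.8))
E
```

```text
[ 0.46927569 -0.26144135  0.15187085] [-1.79956121e+02 -1.95820355e-02 -4.94637384e+00] 0.05493032660291004
flux [[ 0.432 -0.466  0.036]
 [ 0.451 -0.445  0.069]
 [ 0.471 -0.431  0.101]]
(array([-0.0102,  0.4991,  1.0183]), array([-0.0002, -0.0001, -0.0008]), 't=4.75')
```

View pics/w2.png

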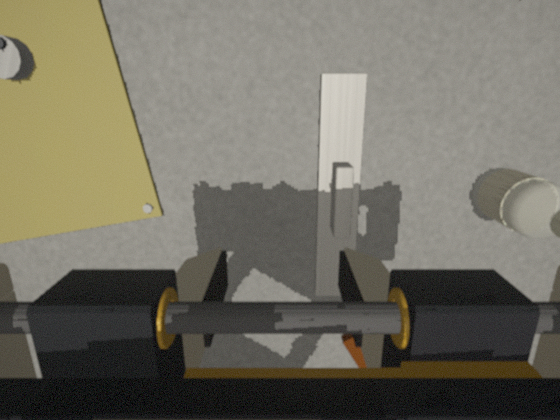

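The bar is in view with its far end at about (321-366, 73) and the rib at about (343,200). The flux bottle is well to the right at (535,207). I'll refine the bar's axis from this view.

```bash
python3 - <<'E'
from h import *
import pickle
c=pickle.load(open('w2.pkl','rb')); g=c['image'].min(2).astype(int)
L=[];Rr=[]
for v in range(80,160,2):
    u=np.nonzero(g[v,300:390]>150)[0]+300; L.append((u[0]-.5,v)); Rr.append((u[-1]+.5,v))
w=lambda a:ray(c,*np.array(a).T,.012)[:,:2]
A=w(L);B=w(Rr)
for X in (A,B):
    vx,vy,x,y=cv2.fitLine(X.astype(np.float32),cv2.DIST_HUBER,0,.01,.01).ravel(); print('angle',np.degrees(np.arctan(vy/vx)),x,y)
print('width',np.median(np.hypot(*(A-B).T)))
col=g[50:100,325:362].mean(1); v=np.argmax(np.diff(col))+50+.5
e=ray(c,343.5,v+.5,.012)[0]; print('far end',v,e)
a=np.radians(-4.84); print('centre',e[:2]-.1*np.array([np.cos(a),np.sin(a)]))
E
```

```text
angle -6.094916 0.5290778 -0.2981268
angle -4.8726044 0.5225123 -0.3343467
width 0.03632882285980811
far end 73.5 [ 0.56135781 -0.31890724  0.012     ]
centre [ 0.46171439 -0.31046989]
```

Call:
move_arm(
  motion=[
    [-0.02,0.495,0.4,0,0,0],
    [-0.02,0.495,0.7,0,0,0],
    [-0.02,0.495,1,0,0,0],
    [-0.02,0.495,1,0,0,0],
  ],
)

```text
time: 5.25
tool_pos: [0.462, -0.3094, 0.0498]
tool_rot: [-3.138, 0.004, -0.085]
contact_force: [-0.1, 0.5, -0.1]
opening: 0.0551
grip_force: 0.0
```

Call:
move_arm(
  motion=[
    [0,0,0.15,0,0,0],
    [0,0,0.3,0,0,0],
    [0,0,0.365,0,0,0],
    [0,0,0.365,0,0,0],
  ],
)

```text
time: 5.75
tool_pos: [0.4621, -0.312, 0.0148]
tool_rot: [-3.141, 0.001, -0.087]
contact_force: [1.1, 0.3, 0.6]
opening: 0.0551
grip_force: 0.0
```

Call:
move_arm(
  motion=[
    [0,0,0,0,0,0],
    [0,0,0,0,0,0],
    [0,0,0,0,0,0],
    [0,0,0,0,0,0],
    [0,0,0,0,0,0],
    [0,0,0,0,0,0],
  ],
  fingers=-1,
  newtons=25,
)

```text
time: 6.5
tool_pos: [0.4623, -0.312, 0.0153]
tool_rot: [-3.141, 0.0, -0.087]
contact_force: [0.4, 1.8, 2.3]
opening: 0.0136
grip_force: 25.0
```

The rib is gripped (opening 13.6 mm ≈ 14). Lifting, moving away from the flux bottle, then turning.

Call:
move_arm(
  motion=[
    [0,0,-0.2,0,0,0],
    [0,0,-0.5,0,0,0],
    [0,0,-0.8,0,0,0],
    [0,0,-0.8,0,0,0],
  ],
)

```text
time: 7.0
tool_pos: [0.4633, -0.3132, 0.0969]
tool_rot: [3.139, -0.004, -0.087]
contact_force: [-1.1, 0.1, -2.9]
opening: 0.0142
grip_force: 25.0
```

Call:
move_arm(
  motion=[
    [0.1,-0.4,0,0,0,0],
    [0.1,-0.8,0,0,0,0],
    [0.15,-1,0,0,0,0],
  ],
)

```text
time: 7.38
tool_pos: [0.4848, -0.2115, 0.0933]
tool_rot: [-3.14, 0.003, -0.086]
contact_force: [0.0, -0.5, -2.4]
opening: 0.0134
grip_force: 25.0
```

Call:
move_arm(
  motion=[
    [0.1,-0.2,0,0,0,-0.055],
    [0.1,-0.4,0,0,0,-0.11],
    [0.15,-0.6,0,0,0,-0.165],
    [0.15,-0.8,0,0,0,-0.22],
    [0.15,-1,0,0,0,-0.275],
    [0.15,-1,0,0,0,-0.33],
    [0.15,-1,0,0,0,-0.385],
    [0.15,-1,0,0,0,-0.44],
    [0.15,-1,0,0,0,-0.49],
    [0.15,-1,0,0,0,-0.49],
  ],
)

```text
time: 8.62
tool_pos: [0.5088, -0.1154, 0.0937]
tool_rot: [-3.139, -0.001, 1.451]
contact_force: [-0.1, -0.2, -2.3]
opening: 0.0138
grip_force: 25.0
```

```bash
python3 - <<'E'
from h import *
s=robot.observe(); print(s['tool_pos'],np.degrees(s['tool_rot']),s['opening'],s['contact_force'],s['qpos'])
print(to(.519,.014,.06,83.2))
E
```

```text
[ 0.50883738 -0.1153921   0.0937057 ] [-1.79862283e+02 -3.52493499e-02  8.31114631e+01] 0.01376735460477575 [-0.09707625 -0.1822882  -2.34295359] [-3.69962068e-01  4.84225526e-01  1.70910303e+00  2.56154202e-06
  9.50745202e-01 -2.49736649e-01]
(array([ 1.2966, -0.0535,  0.338 ]), array([-0.0008, -0.0002, -0.0005]), 't=8.62')
```

Call:
move_arm(
  motion=[
    [0.4,0,0,0,0,0],
    [0.8,-0.05,0,0,0,0],
    [1,-0.05,0,0,0,0],
  ],
)

```text
time: 9.0
tool_pos: [0.5157, -0.0139, 0.0942]
tool_rot: [-3.14, -0.0, 1.449]
contact_force: [-0.1, 0.4, -3.6]
opening: 0.014
grip_force: 25.0
```

Call:
move_arm(
  motion=[
    [0.2,0,0.1,0,0,0],
    [0.295,0,0.3,0,0,0],
    [0.295,0,0.5,0,0,0],
    [0.295,0,0.6,0,0,0],
    [0.295,0,0.65,0,0,0],
    [0.295,0,0.65,0,0,0],
  ],
)

```text
time: 9.75
tool_pos: [0.5201, 0.0134, 0.0302]
tool_rot: [-3.141, -0.0, 1.451]
contact_force: [-0.3, 0.2, -1.9]
opening: 0.0136
grip_force: 25.0
```

```bash
python3 - <<'E'
from h import *
s=robot.observe(); print(s['tool_pos'],np.degrees(s['tool_rot']),s['opening'],s['contact_force'])
print(to(.519,.014,.022,83.2))
E
```

```text
[0.52006361 0.01340525 0.03016324] [-1.79993851e+02 -4.03616028e-03  8.31359885e+01] 0.013585285174447122 [-0.26961845  0.24583086 -1.86931424]
(array([ 0.0046, -0.0113,  0.0816]), array([-0.    , -0.    , -0.0004]), 't=9.75')
```

Call:
move_arm(
  motion=[
    [0,-0.01,0.03,0,0,0],
    [0,-0.01,0.06,0,0,0],
    [0,-0.01,0.08,0,0,0],
    [0,-0.01,0.087,0,0,0],
    [0,-0.01,0.087,0,0,0],
  ],
)

```text
time: 10.38
tool_pos: [0.5191, 0.0137, 0.0215]
tool_rot: [3.142, -0.0, 1.452]
contact_force: [-0.4, -0.2, -2.9]
opening: 0.0137
grip_force: 25.0
```

Call:
move_arm(
  motion=[
    [0,0,0.004,0,0,0],
    [0,0,0.007,0,0,0],
    [0,0,0.007,0,0,0],
  ],
)

```text
time: 10.75
tool_pos: [0.5191, 0.0137, 0.0213]
tool_rot: [3.141, -0.0, 1.452]
contact_force: [-0.8, 0.2, 4.5]
opening: 0.0139
grip_force: 25.0
```

Bar is down on the panel. Release, rise, turn 90° and view.

Call:
move_arm(
  motion=[
    [0,0,0,0,0,0],
    [0,0,0,0,0,0],
    [0,0,0,0,0,0],
    [0,0,-0.1,0,0,0],
    [0,0,-0.4,0,0,0],
    [0,0,-0.8,0,0,0],
    [0,0,-1,0,0,0],
  ],
  fingers=-0.3,
)

```text
time: 11.62
tool_pos: [0.52, 0.0136, 0.1236]
tool_rot: [3.138, -0.0, 1.452]
contact_force: [-0.3, -0.4, 0.3]
opening: 0.0321
grip_force: 0.0
```

Call:
move_arm(
  motion=[
    [0,-0.43,0,0,0,0.06],
    [0,-0.43,0,0,0,0.12],
    [0,-0.43,0,0,0,0.17],
    [0,-0.43,0,0,0,0.23],
    [0,-0.43,0,0,0,0.29],
    [0,-0.43,0,0,0,0.35],
    [0,-0.43,0,0,0,0.4],
    [0,-0.43,0,0,0,0.46],
    [0,-0.43,0,0,0,0.5],
    [0,-0.43,0,0,0,0.5],
    [0,-0.43,0,0,0,0.5],
  ],
)

```text
time: 13.0
tool_pos: [0.4764, 0.0188, 0.1211]
tool_rot: [-3.142, -0.0, -0.116]
contact_force: [-0.3, -0.6, 0.5]
opening: 0.0322
grip_force: 0.0
```

```bash
python3 - <<'E'
from h import *
import pickle
c=cam('wrist'); im=c['image']; cv2.imwrite('pics/w3.png',im[...,::-1]); pickle.dump(c,open('w3.pkl','wb'))
s=robot.observe(); print(s['tool_pos'],np.degrees(s['tool_rot']),s['opening'],s['contact_force'],s['torque'])
E
```

```text
[0.47634849 0.01879664 0.12104367] [-1.79996661e+02 -1.56259301e-02 -6.68557692e+00] 0.0321673047493416 [-0.01536664 -0.20106659  0.05909587] [-0.00821763  0.154505    0.03198735]
```

View pics/w3.png

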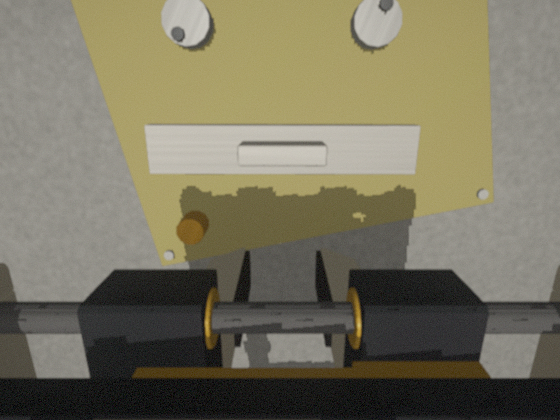

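The bar lies flat on the near half: far edge at row 125 (cols 147-419), near edge at row 174. The stops are at (186,20) and (378,20), and the tin at (192,229) is clear. I'll measure the far edge, near edge, discs and tin.

```bash
python3 - <<'E'
from h import *
import pickle
c=pickle.load(open('w3.pkl','rb')); im=c['image']; hsv=cv2.cvtColor(im,cv2.COLOR_RGB2HSV)
m=((hsv[...,1]<45)&(im.min(2)>90)).astype(np.uint8)
far=[];near=[]
for u in range(160,410,5):
    v=np.nonzero(m[100:190,u])[0]+100; far.append((u,v[0]-.5)); near.append((u,v[-1]+.5))
for n,a in (('far',far),('near',near)):
    w=ray(c,*np.array(a).T,.018)[:,:2]; vx,vy,x,y=cv2.fitLine(w.astype(np.float32),cv2.DIST_HUBER,0,.01,.01).ravel()
    print(n,np.degrees(np.arctan2(vy,vx))%180,x,y)
ends=ray(c,[146.5,419],[150,150],.018); print('ends',ends[:,:2],np.hypot(*(ends[0]-ends[1])[:2]))
for n,(u,v) in dict(A=(186,22),B=(378,20)).items():
    k=np.zeros_like(m); k[0:50,u-28:u+28]=(hsv[...,1]<45)[0:50,u-28:u+28]
    cs,_=cv2.findContours(cv2.morphologyEx(k,cv2.MORPH_OPEN,np.ones((5,5),np.uint8)),0,cv2.CHAIN_APPROX_NONE); h=cv2.convexHull(max(cs,key=cv2.contourArea))[:,0]; h=h[h[:,1]>1]
    w=ray(c,h[:,0],h[:,1],.022)[:,:2]; A=np.c_[2*w,np.ones(len(w))]; q=np.linalg.lstsq(A,(w**2).sum(1),rcond=None)[0]; print(n,q[:2],np.sqrt(q[2]+q[0]**2+q[1]**2))
print('tin',ray(c,192,229,.028)[0])
E
```

```text
far 83.35652 0.53575784 0.0028195018
near 83.353935 0.49785417 -0.01128999
ends [[ 0.53006951  0.11273266]
 [ 0.50683097 -0.08674612]] 0.20082782365738286
A [0.61000296 0.06566728] 0.016228248083111584
B [ 0.59573292 -0.05761597] 0.0161629247763815
tin [0.46838362 0.08824479 0.028     ]
```

Call:
move_arm(
  motion=[
    [0,0,0.4,0,0,0],
    [0,0,0.8,0,0,0],
    [0,0,0.98,0,0,0],
    [0,0,0.98,0,0,0],
  ],
)

```text
time: 13.55
tool_pos: [0.4754, 0.0189, 0.0218]
tool_rot: [-3.141, 0.003, -0.118]
contact_force: [-0.1, -0.2, 0.2]
opening: 0.0321
grip_force: 0.0
```

Call:
move_arm(
  motion=[
    [0,0,0.08,0,0,0],
    [0,0,0.115,0,0,0],
    [0,0,0.115,0,0,0],
    [0,0,0.115,0,0,0],
  ],
)

```text
time: 14.05
tool_pos: [0.4766, 0.0188, 0.0117]
tool_rot: [-3.142, -0.001, -0.119]
contact_force: [-0.2, -0.2, 0.4]
opening: 0.0324
grip_force: 0.0
```

```bash
cat >> h.py <<'E'
n=np.array([np.cos(np.radians(-6.65)),np.sin(np.radians(-6.65))]); t=np.array([-n[1],n[0]])
def feel(k=8):
    "mean force along push, along bar, up; moment about z; TCP along n,t,z,yaw"
    F=[];
    for i in range(k):
        robot.read_camera('top'); s=robot.observe(); F.append(np.r_[s['contact_force'],s['torque']])
    F=np.array(F); m=F.mean(0); p=s['tool_pos']
    print('Fn %.2f Ft %.2f Fz %.2f'%(m[:2]@n,m[:2]@t,m[2]),'std',F.std(0).round(2),'torque',m[3:].round(3),'n %.2f t %.2f z %.2f yaw %.3f t=%.2f'%(p[:2]@n*1e3,p[:2]@t*1e3,p[2]*1e3,np.degrees(s['tool_rot'][2]),s['time']))
E
python3 -c "
from h import *
feel()"
```

```text
Fn 0.03 Ft 0.07 Fz 0.02 std [0.44 0.41 0.4  0.04 0.02 0.03] torque [-0.046  0.181  0.009] n 470.98 t 73.81 z 11.35 yaw -6.805 t=14.45
```

Call:
move_arm(
  motion=[
    [0.05,0,0,0,0,0],
    [0.09,0,0,0,0,0],
    [0.12,0,0,0,0,0],
    [0.14,0,0,0,0,0],
    [0.16,0,0,0,0,0],
    [0.18,0,0,0,0,0],
    [0.2,0,0,0,0,0],
    [0.22,0,0,0,0,0],
    [0.24,0,0,0,0,0],
    [0.25,0,0,0,0,0],
  ],
)

```text
time: 15.7
tool_pos: [0.5013, 0.0158, 0.0113]
tool_rot: [-3.141, -0.0, -0.119]
contact_force: [-0.8, -0.1, -0.3]
opening: 0.0322
grip_force: 0.6
```

```bash
python3 -c "
from h import *
feel()"
```

```text
Fn -0.38 Ft 0.33 Fz -0.14 std [0.38 0.58 0.29 0.02 0.03 0.03] torque [-0.029  0.248 -0.004] n 496.18 t 73.76 z 11.44 yaw -6.807 t=16.10
```

Call:
move_arm(
  motion=[
    [0.025,0,0,0,0,0],
    [0.05,0,0,0,0,0],
    [0.075,0,0,0,0,0],
    [0.1,0,0,0,0,0],
    [0.125,0,0,0,0,0],
    [0.15,0,0,0,0,0],
    [0.175,0,0,0,0,0],
    [0.2,0,0,0,0,0],
    [0.225,0,0,0,0,0],
    [0.25,0,0,0,0,0],
    [0.27,0,0,0,0,0],
    [0.28,0,0,0,0,0],
  ],
)

```text
time: 17.6
tool_pos: [0.5291, 0.0125, 0.0113]
tool_rot: [-3.142, -0.0, -0.119]
contact_force: [-2.7, -0.1, 1.7]
opening: 0.0321
grip_force: 1.4
```

```bash
python3 -c "
from h import *
import pickle
feel()
c=cam('wrist'); im=c['image']; cv2.imwrite('pics/w4.png',im[...,::-1]); pickle.dump(c,open('w4.pkl','wb'))"
```

```text
Fn -1.55 Ft -0.12 Fz 0.85 std [0.71 0.23 0.67 0.03 0.08 0.01] torque [0.007 0.403 0.013] n 524.18 t 73.67 z 11.33 yaw -6.801 t=18.00
```

View pics/w4.png

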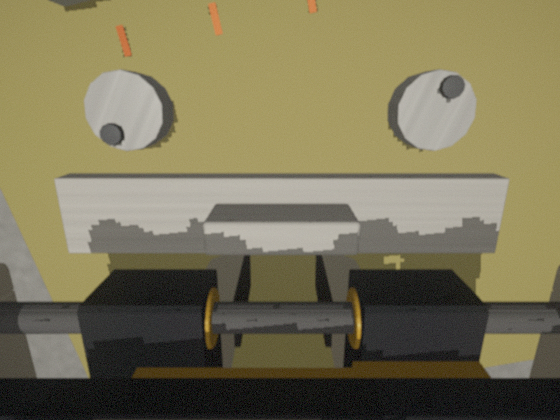

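The bar is nearly at the stops. Its far top edge is at row ~176, and the disc near rims reach row ~150 at (125,110) and (436,110). I'll measure the remaining gap at each stop.

```bash
cat > gap.py <<'E'
from h import *
import pickle,sys
c=pickle.load(open(sys.argv[1],'rb')); im=c['image']; hsv=cv2.cvtColor(im,cv2.COLOR_RGB2HSV)
r0,ca,cb,rc=map(int,sys.argv[2:6])  # bar edge row, disc cols, disc row
g=im.min(2).astype(float)
far=[]
for u in range(75,490,5):
    col=g[r0-12:r0+14,u]; far.append((u,r0-12+.5+np.argmax(np.diff(col))))
w=ray(c,*np.array(far).T,.018)[:,:2]; vx,vy,x,y=cv2.fitLine(w.astype(np.float32),cv2.DIST_HUBER,0,.001,.001).ravel()
ang=np.degrees(np.arctan2(vy,vx))%180; N=np.array([vy,-vx])*np.sign(vy); print('edge angle %.3f'%ang,(np.abs((w-[x,y])@N)).mean())
for nm,u in (('A',ca),('B',cb)):
    k=np.zeros((420,560),np.uint8); b=(slice(max(rc-50,0),min(rc+50,r0-8)),slice(u-55,u+55)); k[b]=((hsv[...,1]<45)&(im.min(2)>100))[b]
    cs,_=cv2.findContours(cv2.morphologyEx(k,cv2.MORPH_OPEN,np.ones((5,5),np.uint8)),0,cv2.CHAIN_APPROX_NONE); h=cv2.convexHull(max(cs,key=cv2.contourArea))[:,0]; h=h[(h[:,1]>2)&(h[:,1]<r0-12)]
    d=ray(c,h[:,0],h[:,1],.022)[:,:2]; q=np.linalg.lstsq(np.c_[2*d,np.ones(len(d))],(d**2).sum(1),rcond=None)[0]
    print(nm,q[:2].round(4),'r %.4f'%np.sqrt(q[2]+q[:2]@q[:2]),'gap %.2f mm'%(((q[:2]-[x,y])@N-.016)*1e3))
E
python3 gap.py w4.pkl 176 125 436 110
```

```text
edge angle 83.211 9.16648400024845e-05
A [0.6113 0.0664] r 0.0157 gap 12.26 mm
B [ 0.5965 -0.0583] r 0.0157 gap 12.36 mm
```

Call:
move_arm(
  motion=[
    [0.015,0,0,0,0,0],
    [0.03,0,0,0,0,0],
    [0.045,0,0,0,0,0],
    [0.06,0,0,0,0,0],
    [0.07,0,0,0,0,0],
    [0.08,0,0,0,0,0],
    [0.09,0,0,0,0,0],
    [0.095,0,0,0,0,0],
    [0.1,0,0,0,0,0],
  ],
)

```text
time: 19.18
tool_pos: [0.5389, 0.0113, 0.0113]
tool_rot: [-3.142, 0.0, -0.119]
contact_force: [-2.0, -0.4, 1.3]
opening: 0.0325
grip_force: 1.1
```

```bash
python3 -c "
from h import *
import pickle
feel()
c=cam('wrist'); pickle.dump(c,open('w5.pkl','wb'));cv2.imwrite('pics/w5.png',c['image'][...,::-1])"; python3 gap.py w5.pkl 176 125 436 145
```

```text
Fn -1.59 Ft 0.30 Fz 0.59 std [0.47 0.48 0.3  0.04 0.05 0.04] torque [0.014 0.44  0.001] n 534.06 t 73.65 z 11.32 yaw -6.804 t=19.57
edge angle 83.178 0.0001753927994086881
A [0.6112 0.0664] r 0.0157 gap 2.33 mm
B [ 0.5965 -0.0583] r 0.0158 gap 2.52 mm
```

Call:
move_arm(
  motion=[
    [0.003,0,0,0,0,0],
    [0.006,0,0,0,0,0],
    [0.009,0,0,0,0,0],
    [0.012,0,0,0,0,0],
    [0.015,0,0,0,0,0],
    [0.015,0,0,0,0,0],
  ],
)

```text
time: 20.38
tool_pos: [0.5405, 0.0111, 0.0113]
tool_rot: [-3.141, -0.0, -0.119]
contact_force: [-2.0, -0.1, 0.1]
opening: 0.0322
grip_force: 0.9
```

```bash
python3 -c "
from h import *
feel()"
```

```text
Fn -1.34 Ft 0.19 Fz 0.55 std [0.53 0.6  0.32 0.02 0.02 0.03] torque [-0.002  0.439  0.008] n 535.53 t 73.67 z 11.33 yaw -6.803 t=20.77
```

Call:
move_arm(
  motion=[
    [0.002,0,0,0,0,0],
    [0.004,0,0,0,0,0],
    [0.004,0,0,0,0,0],
  ],
)

```text
time: 21.15
tool_pos: [0.5408, 0.0111, 0.0113]
tool_rot: [-3.142, -0.0, -0.119]
contact_force: [-2.6, 0.6, 1.2]
opening: 0.0317
grip_force: 0.9
```

```bash
python3 -c "
from h import *
feel(4)"
```

```text
Fn -1.82 Ft -0.34 Fz 0.67 std [0.44 0.37 0.15 0.03 0.03 0.03] torque [0.032 0.493 0.025] n 535.86 t 73.64 z 11.31 yaw -6.805 t=21.35
```

Call:
move_arm(
  motion=[
    [0.001,0,0,0,0,0],
    [0.003,0,0,0,0,0],
    [0.003,0,0,0,0,0],
  ],
)

```text
time: 21.72
tool_pos: [0.5411, 0.0111, 0.0113]
tool_rot: [-3.141, -0.0, -0.119]
contact_force: [-2.2, 0.4, 1.0]
opening: 0.032
grip_force: 0.8
```

```bash
python3 -c "
from h import *
feel(5)"
```

```text
Fn -1.09 Ft -0.04 Fz 0.20 std [0.37 0.12 0.32 0.03 0.03 0.03] torque [0.006 0.447 0.019] n 536.22 t 73.66 z 11.29 yaw -6.800 t=21.98
```

Call:
move_arm(
  motion=[
    [0.002,0,0,0,0,0],
    [0.002,0,0,0,0,0],
  ],
)

```text
time: 22.22
tool_pos: [0.5412, 0.011, 0.0113]
tool_rot: [-3.142, 0.0, -0.119]
contact_force: [-1.7, -0.6, 0.3]
opening: 0.0321
grip_force: 0.9
```

```bash
python3 -c "
from h import *
feel(4)"
```

```text
Fn -1.59 Ft -0.23 Fz 0.80 std [0.53 0.46 0.48 0.03 0.03 0.01] torque [0.009 0.474 0.013] n 536.34 t 73.62 z 11.32 yaw -6.807 t=22.43
```

Call:
move_arm(
  motion=[
    [0.002,0,0,0,0,0],
    [0.002,0,0,0,0,0],
  ],
)

```text
time: 22.68
tool_pos: [0.5415, 0.011, 0.0113]
tool_rot: [-3.142, -0.0, -0.119]
contact_force: [-1.2, 1.2, 0.5]
opening: 0.0321
grip_force: 0.9
```

```bash
python3 -c "
from h import *
feel(4)"
```

```text
Fn -1.47 Ft -0.02 Fz 0.59 std [0.25 0.38 0.33 0.02 0.03 0.04] torque [0.    0.457 0.014] n 536.62 t 73.66 z 11.33 yaw -6.803 t=22.88
```

Not yet in contact; continue in 0.2 mm steps.

Call:
move_arm(
  motion=[
    [0.002,0,0,0,0,0],
    [0.002,0,0,0,0,0],
  ],
)

```text
time: 23.12
tool_pos: [0.5416, 0.011, 0.0113]
tool_rot: [-3.141, 0.0, -0.119]
contact_force: [-2.3, 0.9, 0.8]
opening: 0.0324
grip_force: 1.2
```

```bash
python3 -c "
from h import *
feel(4)"
```

```text
Fn -2.34 Ft 0.24 Fz 0.88 std [0.5  0.36 0.32 0.03 0.02 0.03] torque [0.023 0.577 0.013] n 536.66 t 73.66 z 11.33 yaw -6.801 t=23.32
```

Call:
move_arm(
  motion=[
    [0.002,0,0,0,0,0],
    [0.002,0,0,0,0,0],
  ],
)

```text
time: 23.58
tool_pos: [0.5416, 0.011, 0.0113]
tool_rot: [-3.142, 0.001, -0.119]
contact_force: [-2.6, -0.7, 2.9]
opening: 0.0319
grip_force: 1.9
```

```bash
python3 -c "
from h import *
feel(4)"
```

```text
Fn -3.62 Ft -0.35 Fz 2.04 std [0.67 0.26 0.46 0.02 0.01 0.02] torque [ 0.035  0.842 -0.009] n 536.70 t 73.63 z 11.28 yaw -6.806 t=23.77
```

Call:
move_arm(
  motion=[
    [0.002,0,0,0,0,0],
    [0.002,0,0,0,0,0],
  ],
)

```text
time: 24.02
tool_pos: [0.5416, 0.011, 0.0113]
tool_rot: [-3.142, 0.001, -0.119]
contact_force: [-4.9, 0.3, 3.6]
opening: 0.032
grip_force: 2.6
```

```bash
python3 -c "
from h import *
import pickle
feel(4)
c=cam('wrist'); pickle.dump(c,open('w6.pkl','wb'));cv2.imwrite('pics/w6.png',c['image'][20:240,20:540,::-1])"; python3 gap.py w6.pkl 176 125 436 145
```

```text
Fn -5.38 Ft -0.45 Fz 3.31 std [0.23 0.34 0.67 0.01 0.03 0.01] torque [0.03  1.02  0.011] n 536.75 t 73.67 z 11.29 yaw -6.798 t=24.23
edge angle 83.061 0.00031585645005491406
A [0.6113 0.0664] r 0.0158 gap -0.25 mm
B [ 0.5965 -0.0583] r 0.0158 gap 0.15 mm
```

View pics/w6.png

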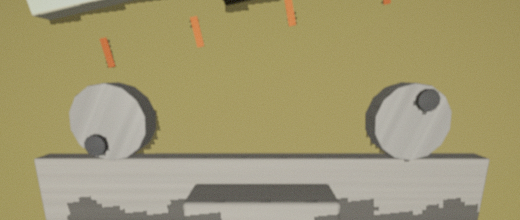

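Both discs appear to meet the bar edge at about (128,178) and (430,178) in full-frame pixels. I'll recheck the edge with the disc columns excluded, and trim the tool upward a little to remove the downward drag.

Call:
move_arm(
  motion=[
    [0,0,-0.002,0,0,0],
    [0,0,-0.004,0,0,0],
    [0,0,-0.004,0,0,0],
  ],
)

```text
time: 24.65
tool_pos: [0.5417, 0.011, 0.0114]
tool_rot: [-3.142, 0.001, -0.119]
contact_force: [-4.8, 0.1, -1.1]
opening: 0.0325
grip_force: 2.4
```

```bash
sed -i 's/range(75,490,5):/[*range(70,88,3),*range(190,376,5),*range(472,496,3)]:/' gap.py
python3 -c "
from h import *
import pickle
feel(5)
c=cam('wrist'); pickle.dump(c,open('w7.pkl','wb'))"; for w in w5 w6 w7; do python3 gap.py $w.pkl 176 125 436 145; done
```

```text
Fn -5.56 Ft -0.18 Fz -1.19 std [0.24 0.44 0.39 0.02 0.04 0.02] torque [0.02  1.047 0.024] n 536.79 t 73.66 z 11.49 yaw -6.803 t=24.90
edge angle 83.208 0.00011187934793015409
A [0.6112 0.0664] r 0.0157 gap 2.33 mm
B [ 0.5965 -0.0583] r 0.0158 gap 2.45 mm
edge angle 83.077 0.00019965245461780638
A [0.6113 0.0664] r 0.0158 gap -0.21 mm
B [ 0.5965 -0.0583] r 0.0158 gap 0.15 mm
edge angle 83.210 0.00017229624948531091
A [0.6112 0.0664] r 0.0157 gap -0.34 mm
B [ 0.5965 -0.0583] r 0.0157 gap -0.23 mm
```

Call:
move_arm(
  motion=[
    [0.001,0,0.001,0,0,0],
    [0.0025,0,0.001,0,0,0],
    [0.0025,0,0.001,0,0,0],
  ],
)

```text
time: 25.32
tool_pos: [0.5417, 0.011, 0.0114]
tool_rot: [-3.142, 0.001, -0.119]
contact_force: [-4.8, 0.3, -1.0]
opening: 0.0319
grip_force: 2.9
```

```bash
python3 -c "
from h import *
feel(8)"
```

```text
Fn -5.74 Ft -0.34 Fz -0.36 std [0.47 0.47 0.44 0.03 0.02 0.02] torque [0.023 1.188 0.024] n 536.80 t 73.65 z 11.37 yaw -6.801 t=25.73
```

Call:
move_arm(
  motion=[
    [0.001,0,0,0,0,0],
    [0.0025,0,0,0,0,0],
    [0.0025,0,0,0,0,0],
    [0.0025,0,0,0,0,0],
  ],
)

```text
time: 26.22
tool_pos: [0.5417, 0.011, 0.0114]
tool_rot: [-3.142, 0.002, -0.119]
contact_force: [-5.5, 0.1, -0.8]
opening: 0.0325
grip_force: 3.2
```

```bash
python3 -c "
from h import *
feel(8)"
```

```text
Fn -6.72 Ft -0.26 Fz 0.20 std [0.5  0.49 0.41 0.02 0.02 0.02] torque [0.04  1.287 0.007] n 536.80 t 73.66 z 11.35 yaw -6.802 t=26.62
```

Call:
move_arm(
  motion=[
    [0.001,0,0,0,0,0],
    [0.001,0,0,0,0,0],
    [0.001,0,0,0,0,0],
    [0.001,0,0,0,0,0],
    [0.001,0,0,0,0,0],
    [0.001,0,0,0,0,0],
    [0.001,0,0,0,0,0],
    [0.001,0,0,0,0,0],
    [0.001,0,0,0,0,0],
    [0.001,0,0,0,0,0],
  ],
)

```text
time: 27.88
tool_pos: [0.5417, 0.011, 0.0113]
tool_rot: [-3.142, 0.002, -0.119]
contact_force: [-7.0, -0.4, 0.6]
opening: 0.0324
grip_force: 3.4
```

```bash
python3 -c "
from h import *
import pickle
feel(8)
c=cam('wrist'); pickle.dump(c,open('w8.pkl','wb'))"; python3 gap.py w8.pkl 176 125 436 145
```

```text
Fn -6.80 Ft -0.23 Fz 0.42 std [0.55 0.41 0.49 0.03 0.03 0.03] torque [ 0.048  1.326 -0.005] n 536.82 t 73.67 z 11.37 yaw -6.798 t=28.27
edge angle 83.071 0.0001873907115843071
A [0.6112 0.0664] r 0.0157 gap -0.37 mm
B [ 0.5964 -0.0583] r 0.0158 gap 0.02 mm
```

Pressure held at roughly 2.6 N per stop. As a check that B is seated, I'll turn the tool slightly so the right finger leads; the moment should respond stiffly.

Call:
move_arm(
  motion=[
    [0,0,0,0,0,-0.001],
    [0,0,0,0,0,-0.002],
    [0,0,0,0,0,-0.002],
  ],
)

```text
time: 28.7
tool_pos: [0.5417, 0.0109, 0.0113]
tool_rot: [-3.142, 0.002, -0.113]
contact_force: [-7.0, 0.1, 0.1]
opening: 0.0322
grip_force: 3.4
```

```bash
python3 -c "
from h import *
feel(8)"
```

```text
Fn -6.28 Ft -0.82 Fz 0.30 std [0.5  0.52 0.44 0.02 0.03 0.03] torque [-0.019  1.365 -0.133] n 536.83 t 73.60 z 11.35 yaw -6.462 t=29.10
```

The response is stiff: Mz is -0.13 N m with no change in TCP position, so both stops carry load. Restore the balance, hold over a second, then back straight off and rise.

Call:
move_arm(
  motion=[
    [0,0,0,0,0,0.001],
    [0,0,0,0,0,0.002],
    [0,0,0,0,0,0.002],
    [0,0,0,0,0,0.002],
    [0,0,0,0,0,0.002],
    [0,0,0,0,0,0.002],
    [0,0,0,0,0,0.002],
    [0,0,0,0,0,0.002],
    [0,0,0,0,0,0.002],
    [0,0,0,0,0,0.002],
    [0,0,0,0,0,0.002],
    [0,0,0,0,0,0.002],
  ],
)

```text
time: 30.6
tool_pos: [0.5417, 0.011, 0.0114]
tool_rot: [-3.142, 0.002, -0.119]
contact_force: [-6.9, 0.5, 0.1]
opening: 0.0323
grip_force: 3.4
```

Call:
move_arm(
  motion=[
    [-0.005,0,0,0,0,0],
    [-0.01,0,0,0,0,0],
    [-0.015,0,0,0,0,0],
    [-0.03,0,0,0,0,0],
    [-0.06,0,0,0,0,0],
    [-0.12,0,0,0,0,0],
    [-0.2,0,0,0,0,0],
    [-0.2,0,0,0,0,0],
  ],
)

```text
time: 31.6
tool_pos: [0.522, 0.0134, 0.0117]
tool_rot: [-3.142, 0.001, -0.119]
contact_force: [-0.0, -0.4, 0.0]
opening: 0.0322
grip_force: 0.0
```

Call:
move_arm(
  motion=[
    [0,0,-0.2,0,0,0],
    [0,0,-0.5,0,0,0],
    [0,0,-0.8,0,0,0],
    [0,0,-0.8,0,0,0],
  ],
)

```text
time: 32.1
tool_pos: [0.5245, 0.0131, 0.0938]
tool_rot: [-3.142, -0.005, -0.119]
contact_force: [0.6, 0.1, -1.2]
opening: 0.0321
grip_force: 0.0
```

```bash
python3 -c "
from h import *
import pickle
c=cam('wrist'); pickle.dump(c,open('w9.pkl','wb')); cv2.imwrite('pics/w9.png',c['image'][...,::-1]); feel(3)"
```

```text
Fn 0.60 Ft -0.10 Fz -0.02 std [0.29 0.8  0.55 0.03 0.01 0.04] torque [-0.027  0.156 -0.013] n 517.05 t 73.69 z 90.58 yaw -6.805 t=32.30
```

View pics/w9.png

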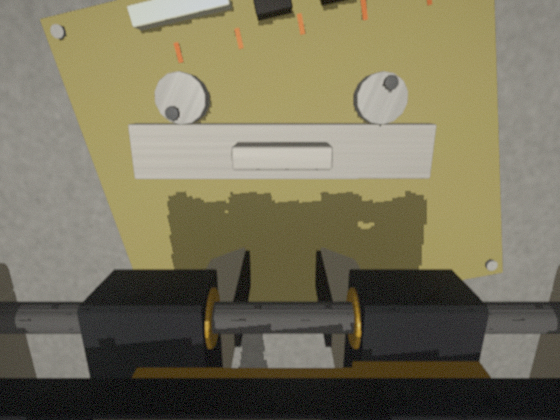

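The bar's far edge (row 124) meets both discs, at (181,124) and (382,124). It lies flat with the gripper clear of it. Handing in.

```bash
python3 -c "
from cell import robot
print(robot.hand_in())"
```

```text
the job is handed in; nothing more can be done
None
```

The aluminium straightedge lies flat on the panel with one long edge touching both stops. I held it there at an estimated 2.6 N per stop for over a second, then backed the gripper clear and handed the job in at about 32 s of the 72 s allowed.

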